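Change over the arbor on the demagnetiser

ROBOT

A 7-joint arm with a two-finger parallel gripper is mounted at the origin on the work surface. World frame = base frame: x ahead of the robot, y to its left, z up, the work surface at z = 0. Lengths are in m, angles in rad, forces in N, time in s.
With the tool pointing down it reaches from about 0.35 to 0.9 m from the base axis. Payload 8.1 kg.
Tool frame: the origin (TCP) lies midway between the tips of the shut fingers; the grasp point (between the pads) lies behind it (robot.pinch_z is the z of the grasp point in the tool frame, in m); z points along the fingers, y is the line along which they close (so a half turn about z gives the same grasp; the last joint's range is limited). The gripper opens to 92 mm and grips with 3 to 60 N. Pads are 19 mm wide; open, the fingers measure 130 mm over their backs; the gripper's body (75 mm by 190 mm) begins 47 mm behind the grasp point.
Start: joints at [1.024, 0.434, 0.025, 1.573, -0.012, 1.134, -0.075], TCP at [0.268, -0.564, 0.227] pointing down, gripper open.
Joint ranges: [-2.62, 2.62], [-0.44, 2.09], [-1.27, 1.32], [0.08, 2.57], [-1.32, 4.46], [0.12, 2], [-2.74, 2.74]. Speed limits (rad/s): [2.22, 2.22, 3.01, 3.01, 3.14, 3.14, 3.14].

INTERFACE

Orientations are given as a unit quaternion [w, x, y, z].
In Python, from bench import robot gives the robot as it stands.
- The arm moves only by the tool play_rows, never from a script. Its argument "increments" is a list of rows, each an object with "xyz": the shift along the tool's x, y, z in m, a list of three; "roll": the turn about the tool's z in degrees; "hand": the opening, from -1 (shut) to 1 (fully open). A call has 1 to 10 rows; each row shifts and turns the commanded pose from where the row before left it, along the tool's axes as they then stand; what a row does not reach is not made up. A row lasts 1/10 s, in which the tool goes at most 50 mm and 8.59 degrees, less where a joint would pass 70% of its speed; a pose out of reach is approached as far as the arm can. A call with a gripper value outside its range is refused whole. The fingers move at their own pace and stop on an object; "force" is the grip in N (left out, the last holds). Time passes only in rows, so rows that do not move let the fingers close. It gives the time, the measured TCP pose, the force, the opening and the grip force at its end, in the units of the state.
- robot.sense(): the state, without advancing time (a new reading comes with each control period).
- robot.snapshot(name): name is "scene" or "top"; returns (picture, depth): 480x640x3 uint8, red, green, blue; 480x640 float32, m along the optical axis (not along the pixel's ray), 0 where there is no reading.
- robot.calibration(name): a dict with "K" (3x3 intrinsics, pixels), "position" and "attitude" of the camera in the world. Camera axes: x right, y up, looking along -z (the intrinsics and any distortion apply to the point x, -y, -z); pixel columns grow to the right and rows downward; lengths in m; the calibration is good to about 2 mm. A picture is of the moment at which its call begins. calibration takes no time and is no camera call.
- robot.close_job(): hands the job in; it is judged then, once.
The state is a dict: "clock": time; "joints": joint angles; "qd": joint speeds; "joint_efforts": joint torques, N m; "ee_pos": TCP position; "eef_rot": TCP orientation; "ft_force": force on the tool from outside, world axes, zero at the start; "torque": the same for the moment, N m; "width": opening from 0.0 (shut) to 1.0 (fully open); "grasp_force": force on a finger pad.
Only numpy, scipy, OpenCV 4.12 (cv2) and the standard library are available. Lean on these libraries where they do the work, as an engineer would, in place of code of your own. Each camera call takes 0.05 s, during which the arm holds its last target. There are 200 camera calls.

TASK

The square-ended arbor on the demagnetiser is done: put it back in the tray's empty pocket, the one with the card slip on its floor. Then take the long arbor that has only two round collars out of the tray, lay it gently in the demagnetiser's trough and only then turn the switch fully on, clockwise. Leave the other two arbors in their pockets, and don't knock over or shove the bottle, jar, loupe or brass weight.

Things in the scene. Friction and masses are not known exactly. Their poses are not given: they have to be found in the camera images.
- tray: Flat white plastic tray, fixed, 152 x 222 x 16 mm, origin under its centre. Four open pockets side by side along its y, centres at y = -81, -27, 27, 81 mm; each is 140 mm long in x, 48 mm wide, its floor 6 mm above the bench, walls 6 mm thick and 10 mm high over the floor. Three hold arbors, which stand proud of the walls; one is empty but for the card slip.
- slip: Brown card slip, 60 x 30 mm, under 1 mm thick, on the floor of the empty pocket. Origin on the pocket floor, within 6 mm along and 3 mm across of the pocket's centre; x along the pocket. It is fixed and need not be handled: parts may lie on it.
- long_arbor: Steel clock arbor lying on its side: round shaft 16 mm in diameter and 120 mm long, with two round collars 32 mm in diameter and 10 mm thick, centred 47 mm either side of the middle. Origin on the shaft's axis at mid length, 16 mm above what it lies on; x along the shaft. The one to be treated. It starts in a tray pocket.
- short_arbor: Steel clock arbor lying on its side: round shaft 16 mm in diameter and 84 mm long, with two round collars 32 mm in diameter and 10 mm thick, centred 29 mm either side of the middle. Origin on the shaft's axis at mid length, 16 mm above what it lies on; x along the shaft. Stays in its tray pocket.
- triple_arbor: Steel clock arbor lying on its side: round shaft 16 mm in diameter and 120 mm long, with three round collars 32 mm in diameter and 10 mm thick, at the middle and 47 mm either side. Origin on the shaft's axis at mid length, 16 mm above what it lies on; x along the shaft. Stays in its tray pocket.
- square_arbor: Steel clock arbor lying on its side: round shaft 16 mm in diameter and 120 mm long, with two square blocks 32 x 32 mm and 10 mm thick, centred 47 mm either side of the middle. Origin on the shaft's axis at mid length, 16 mm above what it lies on; x along the shaft. Already treated; it starts in the demagnetiser's trough.
- demagnetiser: Bench demagnetiser, fixed: grey box 170 (x) x 200 (y) x 60 mm, origin under its centre. On top, centred at y = +50 mm, is the trough; at y = -55 mm the black rotary switch.
- bed (a point): Centre of the trough's floor, 62 mm above the bench. The trough is 140 mm long (x) and 48 mm wide (y) inside, walls 5 mm thick and 10 mm high over its floor; it holds one arbor lying along it.
- switch_grip (a point): Middle of the switch's bar grip, on its vertical axis, 89 mm above the bench. The bar is 84 mm long along this point's x (it turns with the bar), 16 mm thick, from 76 to 102 mm above the bench, over a round base of 36 mm radius whose top is at 72 mm.
- switch (a joint): Angle of the switch: 0 = off stop (bar across the machine, along its y), 1.3 rad = on stop; grows clockwise seen from above. Stiff: about 0.12 N m; stays where left.
- bottle: White plastic bottle, 56 mm in diameter, 165 mm tall, standing between tray and demagnetiser; origin under its centre. Leave alone.
- jar: Amber glass jar, 54 mm in diameter, 70 mm tall, standing beyond the demagnetiser; origin under its centre. Leave alone.
- loupe: Black watchmaker's loupe, 38 mm in diameter, 34 mm tall, standing in front of the tray; origin under its centre. Leave alone.
- weight: Brass clock weight, cylinder 42 mm in diameter with a thin neck on top, 95 mm tall in all, standing beyond the tray; origin under its centre. Leave alone.
Not all that is in view belongs to the job. What is shaped like the square_arbor but blue or green is not meant. Leave any blue look-alike of the long_arbor alone.

How it is judged:
By the outcome, as a careful person would: the job done as asked, in the order asked, and still so for the second after the job is handed in, with the robot touching nothing.
It also fails if it takes over 72 s, if anything falls off the work surface, if the arm or the gripper's body presses on something with over 40 N, if the wrist force passes 120 N, or if a joint passes its speed limit or range.

## Working session

There is one attempt and no reset: what is moved stays moved. The work goes in short steps, Python scripts to look and compute and a tool call to move; the robot and the scene stay as the last step left them, time stands still between calls to the robot, and variables do not carry over. Pictures are saved under pics/ and viewed, at most 10 in all, crops included, and the job is handed in when it is done.

Besides the shell and the picture viewer there is one more tool, called after ">>>" by a JSON object that holds its "op" and its "data". play_rows: Moves the arm, as the interface text tells. Its arguments: {"type":"object","properties":{"increments":{"type":"array"},"force":{"type":"number"}},"required":["increments"]}

```bash
mkdir -p pics
cat > h.py <<'E'
import numpy as np,cv2
from bench import robot
from scipy.spatial.transform import Rotation as R
def q2R(q): return R.from_quat([q[1],q[2],q[3],q[0]]).as_matrix()
def cloud(name):
    im,d=robot.snapshot(name); c=robot.calibration(name); K=np.array(c['K'])
    v,u=np.mgrid[0:480,0:640]
    x=(u-K[0,2])/K[0,0]*d; y=(v-K[1,2])/K[1,1]*d
    P=np.stack([x,-y,-d],-1)
    A=np.array(c['attitude']); A=q2R(A) if A.size==4 else A
    W=P@A.T+np.array(c['position']); W[d==0]=np.nan
    return im,d,W
def save(im,n): cv2.imwrite('pics/'+n,cv2.cvtColor(im,cv2.COLOR_RGB2BGR))
E
python3 - <<'E'
from h import *
for n in('scene','top'):
    im,d,W=cloud(n); save(im,n+'0.png'); np.savez(n+'0.npz',im=im,W=W)
    print(robot.calibration(n))
print(robot.sense(),robot.pinch_z)
E
```

```text
{'K': array([[527.27249189,   0.        , 319.00970218],
       [  0.        , 527.27249189, 247.12589009],
       [  0.        ,   0.        ,   1.        ]]), 'position': array([0.83874548, 0.4469978 , 0.86835935]), 'attitude': array([0.24470487, 0.06998225, 0.28933343, 0.92277201])}
{'K': array([[477.06943576,   0.        , 318.75399594],
       [  0.        , 477.06943576, 237.28411913],
       [  0.        ,   0.        ,   1.        ]]), 'position': array([ 0.53463238, -0.00984711,  1.09476457]), 'attitude': array([-0.70622072, -0.0304211 ,  0.01826947,  0.70710189])}
{'clock': 0.1, 'joints': array([ 1.02440133,  0.4351597 ,  0.0249827 ,  1.57399456, -0.01157675,
        1.13404781, -0.07508403]), 'qd': array([ 0.00170946, -0.00086963,  0.00177991, -0.00173633, -0.00013179,
        0.00088455,  0.00047001]), 'joint_efforts': array([ 4.03472208e-03, -6.69127536e+01,  9.88624692e-01, -3.15144789e+01,
       -6.04769820e-02,  3.74990806e-02,  2.34198001e-05]), 'ee_pos': array([ 0.26809334, -0.56405885,  0.22602408]), 'eef_rot': array([-6.93028850e-04,  9.75487033e-01,  2.20055701e-01, -2.37087948e-04]), 'ft_force': array([ 0.4492734 , -0.17001991, -0.59387316]), 'torque': array([-0.02734614, -0.02032361,  0.05442765]), 'grasp_force': 0.0, 'width': 1.0011464248437936} -0.0188
```

View pics/top0.png

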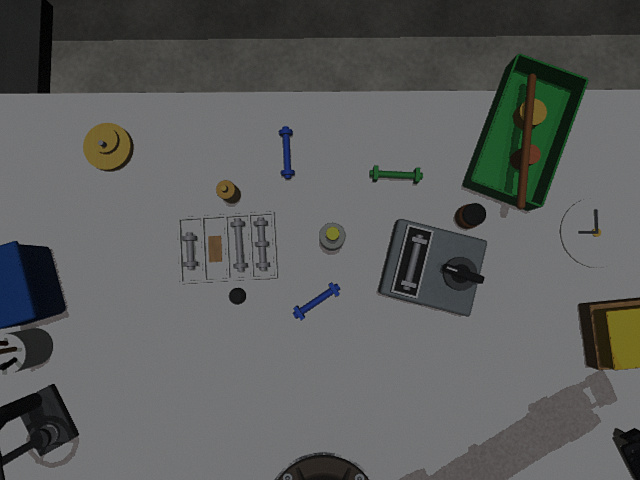

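View pics/scene0.png

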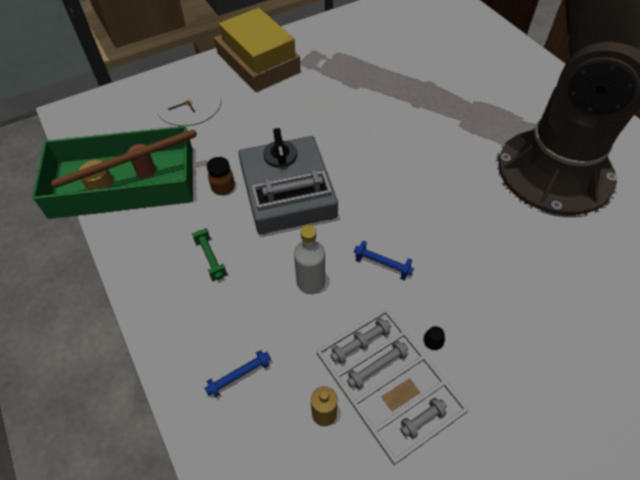

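Top view: tray arbors are short (190,250), slip pocket (215,248), a two-collar long one (239,245) and a three-collar one (262,243). The square-ended arbor is in the trough at (413,263) and the switch at (463,273). The blue (287,152), (317,300) and green (396,174) look-alikes are not meant. The candidate (239,245) fits long_arbor: it is long, with two collars and a bare middle. I'll confirm that in a crop and measure.

Run:
```python
from h import *
z=np.load('top0.npz'); im,W=z['im'],z['W']
a=cv2.resize(im[205:290,175:285],None,fx=5,fy=5,interpolation=cv2.INTER_CUBIC)
b=cv2.resize(im[195:325,370:500],None,fx=4,fy=4,interpolation=cv2.INTER_CUBIC)
c=np.zeros((525,800,3),np.uint8); a=cv2.resize(a,(440,340));b=cv2.resize(b,(360,360)); c[:340,:440]=a;c[:360,440:]=b
save(cv2.convertScaleAbs(c[:360],alpha=1.3),'crop.png')
def rect(name,u0,u1,v0,v1,zl,zh):
    m=W[v0:v1,u0:u1]; k=(m[...,2]>zl)&(m[...,2]<zh); p=m[k]
    r=cv2.minAreaRect(p[:,:2].astype(np.float32)*1000)
    bx=cv2.boxPoints(r); e=bx[1]-bx[0]; f=bx[2]-bx[1]; L=e if np.hypot(*e)>np.hypot(*f) else f
    print(name,len(p),'c',np.round(r[0],1),'size',np.round(r[1],1),'long axis deg %.1f'%(np.degrees(np.arctan2(L[1],L[0]))%180),'zmax %.3f'%np.nanpercentile(p[:,2],98))
rect('tray',170,285,205,290,.008,.06)
rect('short',182,202,220,280,.02,.06)
rect('long',230,249,213,280,.022,.06)
rect('triple',252,273,213,280,.022,.06)
rect('demag',372,495,210,325,.04,.12)
rect('square',398,430,228,300,.078,.12)
rect('switch',440,490,255,295,.092,.12)
rect('bottle',315,350,218,255,.1,.2)
rect('jar',450,490,200,230,.05,.1)
rect('weight',212,240,175,205,.05,.12)
rect('loupe',225,250,285,308,.02,.06)
rect('blue2',290,345,280,322,.01,.06)
k=(np.abs(im[...,0].astype(int)-im[...,2])>25);k[:, :205]=0;k[:,226:]=0;k[:225]=0;k[270:]=0
print('slip',np.nanmean(W[k],0),k.sum())
zs=np.load('scene0.npz');W=zs['W']
rect('S tray',310,470,310,465,.010,.06)
rect('S demag',235,340,135,232,.05,.12)
rect('S square',258,328,170,205,.079,.12)
rect('S switch',262,298,125,165,.09,.12)
rect('S long',340,415,338,390,.022,.06)
```

```text
tray 3281 c [576.9 218.9] size [173.  224.1] long axis deg 93.4 zmax 0.037
short 329 c [578.7 300.6] size [83.5 31.4] long axis deg 4.1 zmax 0.039
long 432 c [592.8 189.3] size [120.   31.5] long axis deg 4.7 zmax 0.039
triple 463 c [598.1 137.2] size [126.8  29.4] long axis deg 3.0 zmax 0.039
demag 7730 c [ 570.2 -247.4] size [201.2 231.7] long axis deg 165.5 zmax 0.101
square 510 c [ 558.  -192.2] size [ 32.2 133. ] long axis deg 165.6 zmax 0.096
switch 330 c [ 528.2 -291.8] size [83.1 16.4] long axis deg 70.5 zmax 0.105
bottle 534 c [606.8 -19.4] size [52.2 52.4] long axis deg 179.8 zmax 0.167
jar 427 c [ 655.8 -326.5] size [46.8 46.9] long axis deg 115.0 zmax 0.073
weight 328 c [709.1 210.6] size [40.7 40.7] long axis deg 8.3 zmax 0.096
loupe 175 c [477.1 193.8] size [31.7 29.9] long axis deg 39.3 zmax 0.038
blue2 455 c [466.5  15.3] size [ 31.5 119.2] long axis deg 123.7 zmax 0.035
slip [0.58415142 0.24726576 0.00621308] 331
S tray 5862 c [595.6 221.9] size [268.  222.8] long axis deg 3.6 zmax 0.039
S demag 6120 c [ 541.6 -236.2] size [203.7 170.3] long axis deg 75.5 zmax 0.100
S square 498 c [ 551.6 -186.8] size [ 33.3 119.4] long axis deg 165.3 zmax 0.095
S switch 252 c [ 527.7 -289.5] size [86.8 16.2] long axis deg 70.6 zmax 0.104
S long 1091 c [593.6 170.8] size [120.7  75.2] long axis deg 4.5 zmax 0.038
```

View pics/crop.png

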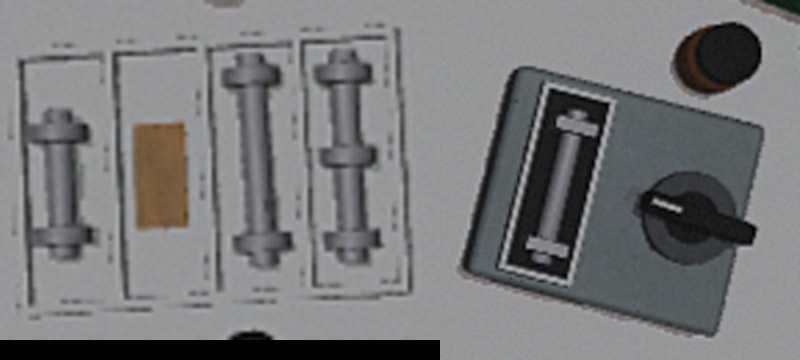

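The crop confirms it: crop (255,160) is long with two round collars and a bare middle, so it is long_arbor. The one at crop (347,155) has three. The trough arbor has square ends. One refinement of the centres, then I move.

```bash
cat >> h.py <<'E'
def fit(W,c,yaw,hx,hy,zl,zh):
    "mid-extent centre of points in an oriented window, axes from yaw(deg)"
    a=np.radians(yaw);ex=np.array([np.cos(a),np.sin(a)]);ey=np.array([-ex[1],ex[0]])
    p=W.reshape(-1,3); d=p[:,:2]-np.array(c); s,t=d@ex,d@ey
    k=(abs(s)<hx)&(abs(t)<hy)&(p[:,2]>zl)&(p[:,2]<zh)
    s,t=s[k],t[k]; q=lambda v:(np.percentile(v,.5),np.percentile(v,99.5))
    S,T=q(s),q(t); cc=np.array(c)+ex*np.mean(S)+ey*np.mean(T)
    r=cv2.minAreaRect(np.c_[s,t].astype(np.float32)*1000)
    return np.round(cc,4),'len %.1f wid %.1f'%((S[1]-S[0])*1e3,(T[1]-T[0])*1e3),'rect ang %.1f'%r[2],k.sum(),'zmed %.4f'%np.median(p[k,2])
E
python3 - <<'E'
from h import *
for n in('top','scene'):
    W=np.load(n+'0.npz')['W']; print(n)
    print('square',fit(W,(.553,-.188),-14.5,.066,.02,.08,.12))
    print('demag top',fit(W,(.541,-.238),-14.5,.1,.12,.056,.070))
    print('switch',fit(W,(.528,-.291),-109.5,.06,.02,.094,.12))
    print('tray',fit(W,(.585,.22),3.8,.085,.125,.011,.021))
    print('long',fit(W,(.592,.190),3.8,.068,.02,.024,.06))
    print('bench',np.nanmedian(W[330:350,340:370,2]) if n=='top' else '')
    im=np.load(n+'0.npz')['im'].astype(int)
    k=(im[...,0]-im[...,2]>25)&(np.hypot(W[...,0]-.585,W[...,1]-.247)<.035)&(W[...,2]<.012)
    print('slip',W[k].mean(0),k.sum())
s=robot.sense()['ee_pos'];Rm=q2R(robot.sense()['eef_rot'])
print(Rm,Rm.T@(np.array([.553,-.188,.226])-s))
E
```

```text
top
square (array([ 0.5517, -0.1902]), 'len 118.4 wid 30.8', 'rect ang 0.1', np.int64(482), 'zmed 0.0857')
demag top (array([ 0.5417, -0.2392]), 'len 166.5 wid 196.1', 'rect ang 89.9', np.int64(5262), 'zmed 0.0601')
switch (array([ 0.5281, -0.2919]), 'len 82.0 wid 16.3', 'rect ang 0.0', np.int64(325), 'zmed 0.1013')
tray (array([0.5872, 0.2188]), 'len 151.8 wid 221.9', 'rect ang 89.7', np.int64(1466), 'zmed 0.0153')
long (array([0.5926, 0.1895]), 'len 119.0 wid 29.8', 'rect ang 0.9', np.int64(409), 'zmed 0.0289')
bench -0.0002941717083884132
slip [0.58415142 0.24726576 0.00621308] 330
scene
square (array([ 0.5517, -0.1868]), 'len 117.4 wid 32.7', 'rect ang 89.8', np.int64(477), 'zmed 0.0850')
demag top (array([ 0.5422, -0.235 ]), 'len 166.1 wid 195.7', 'rect ang 90.0', np.int64(4268), 'zmed 0.0598')
switch (array([ 0.5277, -0.2897]), 'len 85.7 wid 15.8', 'rect ang 0.1', np.int64(237), 'zmed 0.1007')
tray (array([0.5868, 0.2219]), 'len 152.3 wid 221.4', 'rect ang 89.7', np.int64(2850), 'zmed 0.0151')
long (array([0.5924, 0.1929]), 'len 118.5 wid 29.8', 'rect ang 0.9', np.int64(711), 'zmed 0.0287')
bench 
slip [0.58431647 0.24974383 0.00591629] 608
[[ 9.03150865e-01  4.29322637e-01 -7.67562337e-04]
 [ 4.29323294e-01 -9.03150016e-01  1.24773620e-03]
 [-1.57542540e-04 -1.45642642e-03 -9.99998927e-01]] [ 4.18764522e-01 -2.17320639e-01  2.74621565e-04]
```

>>> {"op": "play_rows", "data": {"increments": [{"xyz": [0.0417,-0.0218,0],"roll": 4,"hand": -0.25},{"xyz": [0.04,-0.0246,0],"roll": 0,"hand": -0.25},{"xyz": [0.04,-0.0246,0],"roll": 0,"hand": -0.25},{"xyz": [0.04,-0.0246,0],"roll": 0,"hand": -0.25},{"xyz": [0.04,-0.0246,0],"roll": 0,"hand": -0.25},{"xyz": [0.04,-0.0246,0],"roll": 0,"hand": -0.25},{"xyz": [0.04,-0.0246,0],"roll": 0,"hand": -0.25},{"xyz": [0.04,-0.0246,0],"roll": 0,"hand": -0.25},{"xyz": [0.04,-0.0246,0],"roll": 0,"hand": -0.25},{"xyz": [0.04,-0.0246,0],"roll": 0,"hand": -0.25}]}}

```text
clock: 1.1
ee_pos: [0.5515, -0.1876, 0.2265]
eef_rot: [-0.0, 0.983, 0.186, -0.0]
ft_force: [1.2, -0.3, 0.4]
width: 0.377
grasp_force: 0.0
```

>>> {"op": "play_rows", "data": {"increments": [{"xyz": [0,0,0],"roll": 7.2,"hand": -0.25},{"xyz": [0,0,0],"roll": 7.2,"hand": -0.25},{"xyz": [0,0,0],"roll": 7.2,"hand": -0.25},{"xyz": [0,0,0],"roll": 7.2,"hand": -0.25},{"xyz": [0,0,0],"roll": 7.1,"hand": -0.25},{"xyz": [0,0,0],"roll": 0,"hand": -0.25},{"xyz": [0,0,0],"roll": 0,"hand": -0.25}]}}

```text
clock: 1.8
ee_pos: [0.5507, -0.1892, 0.2265]
eef_rot: [0.0, 0.992, -0.124, -0.0]
ft_force: [0.3, 0.8, 0.2]
width: 0.369
grasp_force: 0.0
```

```bash
cat >> h.py <<'E'
def go(x,y,z,yaw):
    s=robot.sense(); p=s['ee_pos']; M=q2R(s['eef_rot']); w=np.degrees(np.arctan2(M[1,0],M[0,0]))
    print('t %.2f'%s['clock'],'pos',np.round(p,4),'yaw %.2f'%w,'tilt',np.round(M[2,:2],3),'w %.3f'%s['width'],'gf',s['grasp_force'],'F',np.round(s['ft_force'],1),'j',np.round(s['joints'],2))
    r=yaw; print('roll needed %.2f'%((w-r+90)%180-90),'d_tool now',np.round(M.T@(np.array([x,y,z])-p),4))
    a=np.radians(r); X=np.array([np.cos(a),np.sin(a),0]);Y=np.array([np.sin(a),-np.cos(a),0]);d=np.array([x,y,z])-p
    print('d_tool after roll',np.round([d@X,d@Y,-d[2]],4))
E
python3 -c "
from h import *
go(.5517,-.1885,.075,-14.5)"
```

```text
t 1.80 pos [ 0.5507 -0.1892  0.2265] yaw -14.26 tilt [-0.001  0.   ] w 0.369 gf 0.0 F [0.3 0.8 0.2] j [ 0.23  0.37  0.01  1.68 -0.    1.1  -1.58]
roll needed 0.24 d_tool now [ 0.0008 -0.0009  0.1515]
d_tool after roll [ 0.0008 -0.0009  0.1515]
```

>>> {"op": "play_rows", "data": {"increments": [{"xyz": [0.0008,-0.0009,0.03],"roll": 0.2,"hand": -0.25},{"xyz": [0,0,0.04],"roll": 0,"hand": -0.25},{"xyz": [0,0,0.04],"roll": 0,"hand": -0.25},{"xyz": [0,0,0.02],"roll": 0,"hand": -0.25},{"xyz": [0,0,0.012],"roll": 0,"hand": -0.25},{"xyz": [0,0,0.009],"roll": 0,"hand": -0.25},{"xyz": [0,0,0],"roll": 0,"hand": -0.25},{"xyz": [0,0,0],"roll": 0,"hand": -0.25}]}}

```text
clock: 2.6
ee_pos: [0.5526, -0.1888, 0.0766]
eef_rot: [0.0, 0.992, -0.127, 0.001]
ft_force: [0.6, -0.3, -0.2]
width: 0.372
grasp_force: 0.0
```

>>> {"op": "play_rows", "data": {"increments": [{"xyz": [0,0,0],"roll": 0,"hand": -0.9},{"xyz": [0,0,0],"roll": 0,"hand": -1},{"xyz": [0,0,0],"roll": 0,"hand": -1},{"xyz": [0,0,0],"roll": 0,"hand": -1},{"xyz": [0,0,0],"roll": 0,"hand": -1},{"xyz": [0,0,0],"roll": 0,"hand": -1},{"xyz": [0,0,0],"roll": 0,"hand": -1}], "force": 35}}

```text
clock: 3.3
ee_pos: [0.5523, -0.1893, 0.0765]
eef_rot: [0.0, 0.992, -0.128, 0.001]
ft_force: [-1.7, -2.1, 7.0]
width: 0.16
grasp_force: 35.0
```

```bash
python3 -c "
from h import *
go(.5517,-.1885,.075,-14.5)
im,d,W=cloud('scene');save(cv2.resize(im[100:260,200:400],(800,600)),'g1.png')"
```

```text
t 3.30 pos [ 0.5523 -0.1893  0.0765] yaw -14.70 tilt [0.001 0.001] w 0.160 gf 35.00128984451294 F [-1.7 -2.1  7. ] j [ 0.24  0.53 -0.    1.84  0.    0.77 -1.59]
roll needed -0.20 d_tool now [-0.0008 -0.0006  0.0015]
d_tool after roll [-0.0007 -0.0006  0.0015]
```

View pics/g1.png

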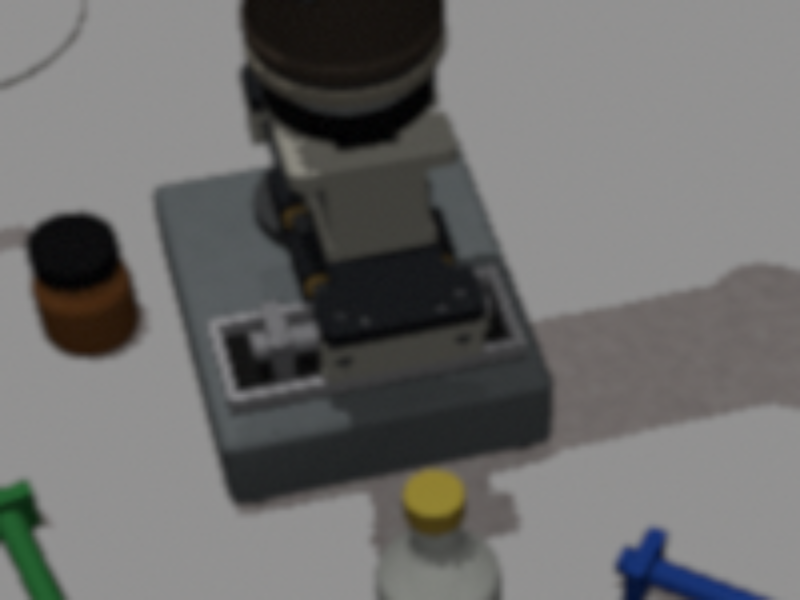

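Width 14.7 mm is under the 16 mm shaft, so the pads hold a little above the axis and would squeeze off. I'll re-grip 3 mm lower.

>>> {"op": "play_rows", "data": {"increments": [{"xyz": [0,0,0],"roll": 0,"hand": -0.4},{"xyz": [0,0,0],"roll": 0,"hand": -0.4},{"xyz": [0,0,0.0015],"roll": 0,"hand": -0.4},{"xyz": [0,0,0.0015],"roll": 0,"hand": -0.4},{"xyz": [0,0,0],"roll": 0,"hand": -0.4},{"xyz": [0,0,0],"roll": 0,"hand": -0.4}]}}

```text
clock: 3.95
ee_pos: [0.5518, -0.1886, 0.0725]
eef_rot: [-0.0, 0.992, -0.128, -0.0]
ft_force: [-0.4, -0.0, 0.2]
width: 0.3
grasp_force: 0.0
```

>>> {"op": "play_rows", "data": {"increments": [{"xyz": [0,0,0],"roll": 0,"hand": -1},{"xyz": [0,0,0],"roll": 0,"hand": -1},{"xyz": [0,0,0],"roll": 0,"hand": -1},{"xyz": [0,0,0],"roll": 0,"hand": -1},{"xyz": [0,0,0],"roll": 0,"hand": -1}], "force": 40}}

```text
clock: 4.45
ee_pos: [0.5519, -0.1887, 0.0728]
eef_rot: [0.0, 0.992, -0.128, 0.0]
ft_force: [-0.0, -0.5, 0.7]
width: 0.165
grasp_force: 40.0
```

>>> {"op": "play_rows", "data": {"increments": [{"xyz": [0,0,-0.005],"roll": 0,"hand": -1},{"xyz": [0,0,-0.01],"roll": 0,"hand": -1},{"xyz": [0,0,-0.025],"roll": 0,"hand": -1},{"xyz": [0,0,-0.035],"roll": 0,"hand": -1},{"xyz": [0,0,-0.035],"roll": 0,"hand": -1},{"xyz": [0,0,-0.035],"roll": 0,"hand": -1},{"xyz": [0,0,-0.015],"roll": 0,"hand": -1},{"xyz": [0,0,0],"roll": -3,"hand": -1},{"xyz": [0,0,0],"roll": -5,"hand": -1},{"xyz": [0,0,0],"roll": -5,"hand": -1}]}}

```text
clock: 5.45
ee_pos: [0.5518, -0.1885, 0.2337]
eef_rot: [0.0, 1.0, -0.013, 0.0]
ft_force: [0.2, -0.9, -3.3]
width: 0.157
grasp_force: 40.0
```

>>> {"op": "play_rows", "data": {"increments": [{"xyz": [0,0,0],"roll": -5,"hand": -1},{"xyz": [0,0,0],"roll": 0,"hand": -1},{"xyz": [0,0,0],"roll": 0,"hand": -1},{"xyz": [0,0,0],"roll": 0,"hand": -1}]}}

```text
clock: 5.85
ee_pos: [0.5518, -0.1886, 0.233]
eef_rot: [0.0, 1.0, 0.028, 0.0]
ft_force: [1.7, -0.0, -2.6]
width: 0.163
grasp_force: 40.0
```

```bash
python3 -c "
from h import *
im,d,W=cloud('top');np.savez('t1.npz',W=W)
save(cv2.resize(im[200:330,350:510],(640,520)),'t1.png')
go(.5853,.2473,.232,3.6)"
```

```text
t 5.90 pos [ 0.5518 -0.1886  0.2329] yaw 3.23 tilt [0. 0.] w 0.160 gf 39.998838901519775 F [ 0.8  0.7 -2.2] j [ 0.28  0.36 -0.05  1.67  0.02  1.11 -1.3 ]
roll needed -0.37 d_tool now [ 0.058  -0.4333  0.0009]
d_tool after roll [ 0.0608 -0.4329  0.0009]
```

View pics/t1.png

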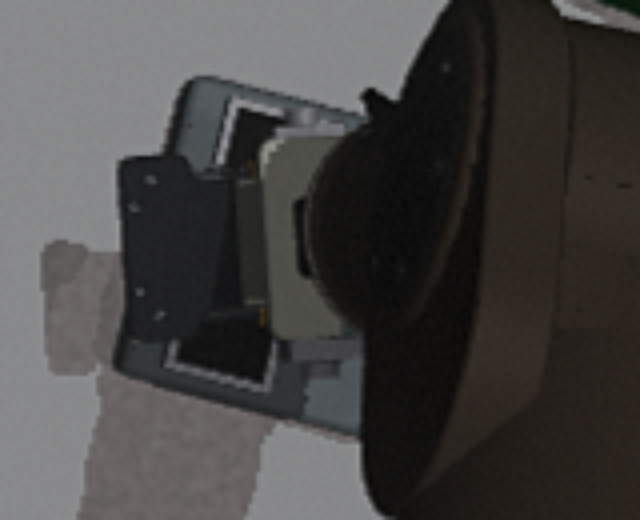

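>>> {"op": "play_rows", "data": {"increments": [{"xyz": [0.003,-0.015,0],"roll": -0.4,"hand": -1},{"xyz": [0.005,-0.03,0],"roll": 0,"hand": -1},{"xyz": [0.006,-0.045,0],"roll": 0,"hand": -1},{"xyz": [0.006,-0.045,0],"roll": 0,"hand": -1},{"xyz": [0.006,-0.045,0],"roll": 0,"hand": -1},{"xyz": [0.006,-0.045,0],"roll": 0,"hand": -1},{"xyz": [0.006,-0.045,0],"roll": 0,"hand": -1},{"xyz": [0.006,-0.045,0],"roll": 0,"hand": -1},{"xyz": [0.006,-0.045,0],"roll": 0,"hand": -1},{"xyz": [0.006,-0.04,0],"roll": 0,"hand": -1}]}}

```text
clock: 6.9
ee_pos: [0.5808, 0.2183, 0.2328]
eef_rot: [-0.001, 0.999, 0.033, -0.0]
ft_force: [0.2, -0.0, -2.3]
width: 0.163
grasp_force: 40.0
```

>>> {"op": "play_rows", "data": {"increments": [{"xyz": [0.003,-0.02,0],"roll": 0,"hand": -1},{"xyz": [0.0018,-0.0129,0],"roll": 0,"hand": -1},{"xyz": [0,0,0.02],"roll": 0,"hand": -1},{"xyz": [0,0,0.04],"roll": 0,"hand": -1},{"xyz": [0,0,0.04],"roll": 0,"hand": -1},{"xyz": [0,0,0.03],"roll": 0,"hand": -1},{"xyz": [0,0,0.02],"roll": 0,"hand": -1},{"xyz": [0,0,0],"roll": 0,"hand": -1},{"xyz": [0,0,0],"roll": 0,"hand": -1},{"xyz": [0,0,0],"roll": 0,"hand": -1}]}}

```text
clock: 7.9
ee_pos: [0.5857, 0.2474, 0.0844]
eef_rot: [-0.0, 0.999, 0.032, 0.001]
ft_force: [0.1, 0.1, -1.7]
width: 0.162
grasp_force: 40.0
```

```bash
python3 -c "
from h import *
go(.5853,.2473,.0175,3.6)
im,d,W=cloud('top')
save(cv2.resize(im[190:310,160:320],(800,600)),'t2.png')
im,d,W=cloud('scene');save(cv2.resize(im[280:480,280:500],(660,600)),'s2.png')"
```

```text
t 7.90 pos [0.5857 0.2474 0.0844] yaw 3.68 tilt [ 0.002 -0.001] w 0.162 gf 39.99885141849518 F [ 0.1  0.1 -1.7] j [-0.37  0.6  -0.17  1.69  0.13  0.87 -2.1 ]
roll needed 0.08 d_tool now [-0.0006  0.0001  0.0669]
d_tool after roll [-0.0004  0.0001  0.0669]
```

View pics/s2.png

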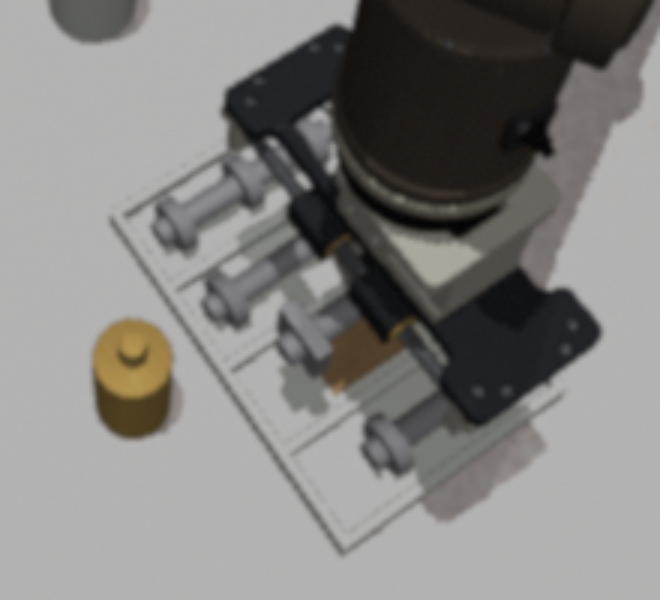

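It is held level and square over the slip pocket. Lowering.

>>> {"op": "play_rows", "data": {"increments": [{"xyz": [-0.0004,0,0.02],"roll": 0,"hand": -1},{"xyz": [0,0,0.02],"roll": 0,"hand": -1},{"xyz": [0,0,0.012],"roll": 0,"hand": -1},{"xyz": [0,0,0.006],"roll": 0,"hand": -1},{"xyz": [0,0,0.004],"roll": 0,"hand": -1},{"xyz": [0,0,0.002],"roll": 0,"hand": -1},{"xyz": [0,0,0],"roll": 0,"hand": -1},{"xyz": [0,0,0],"roll": 0,"hand": -1}]}}

```text
clock: 8.8
ee_pos: [0.5846, 0.2474, 0.0193]
eef_rot: [-0.0, 0.999, 0.032, 0.0]
ft_force: [-0.3, 0.8, -2.1]
width: 0.159
grasp_force: 40.0
```

>>> {"op": "play_rows", "data": {"increments": [{"xyz": [0.0005,0,0.001],"roll": 0,"hand": -1},{"xyz": [0,0,0.001],"roll": 0,"hand": -1},{"xyz": [0,0,0],"roll": 0,"hand": -1},{"xyz": [0,0,0],"roll": 0,"hand": -1}]}}

```text
clock: 9.2
ee_pos: [0.5848, 0.2473, 0.0168]
eef_rot: [-0.0, 0.999, 0.032, 0.0]
ft_force: [0.2, -0.3, -1.5]
width: 0.16
grasp_force: 40.0
```

>>> {"op": "play_rows", "data": {"increments": [{"xyz": [0,0,0],"roll": 0,"hand": -0.6},{"xyz": [0,0,0],"roll": 0,"hand": -0.4},{"xyz": [0,0,0],"roll": 0,"hand": -0.3},{"xyz": [0,0,0],"roll": 0,"hand": -0.3},{"xyz": [0,0,-0.01],"roll": 0,"hand": -0.3},{"xyz": [0,0,-0.02],"roll": 0,"hand": -0.3},{"xyz": [0,0,-0.03],"roll": 0,"hand": -0.3},{"xyz": [0,0,-0.02],"roll": 0,"hand": -0.3},{"xyz": [0,0,0],"roll": 0,"hand": -0.3},{"xyz": [0,0,0],"roll": 0,"hand": -0.3}]}}

```text
clock: 10.2
ee_pos: [0.5849, 0.2474, 0.0975]
eef_rot: [-0.0, 0.999, 0.032, 0.001]
ft_force: [-1.2, -0.8, -0.8]
width: 0.351
grasp_force: 0.0
```

```bash
python3 -c "
from h import *
im,d,W=cloud('scene')
print('square',fit(W,(.5853,.2483),3.6,.066,.02,.024,.045))
print('long',fit(W,(.5925,.1915),4.6,.066,.02,.024,.045))
go(.5925,.1912,.0165,4.6)"
```

```text
square (array([0.6104, 0.2519]), 'len 68.2 wid 31.2', 'rect ang 0.1', np.int64(473), 'zmed 0.0291')
long (array([0.6129, 0.1945]), 'len 78.0 wid 29.7', 'rect ang 86.7', np.int64(451), 'zmed 0.0285')
t 10.25 pos [0.5844 0.247  0.0965] yaw 3.72 tilt [-0.  0.] w 0.351 gf 0.0 F [-0.2 -0.2  0.1] j [-0.37  0.58 -0.18  1.68  0.12  0.89 -2.1 ]
roll needed -0.88 d_tool now [0.0045 0.0562 0.08  ]
d_tool after roll [0.0036 0.0563 0.08  ]
```

>>> {"op": "play_rows", "data": {"increments": [{"xyz": [0.0016,0.026,0],"roll": -0.9,"hand": -0.3},{"xyz": [0.002,0.0302,0],"roll": 0,"hand": -0.3},{"xyz": [0,0,0],"roll": 0,"hand": -0.3},{"xyz": [0,0,0.02],"roll": 0,"hand": -0.3},{"xyz": [0,0,0.03],"roll": 0,"hand": -0.3},{"xyz": [0,0,0.015],"roll": 0,"hand": -0.3},{"xyz": [0,0,0.01],"roll": 0,"hand": -0.3},{"xyz": [0,0,0.004],"roll": 0,"hand": -0.3},{"xyz": [0,0,0],"roll": 0,"hand": -0.3},{"xyz": [0,0,0],"roll": 0,"hand": -0.3}]}}

```text
clock: 11.25
ee_pos: [0.593, 0.1918, 0.0186]
eef_rot: [-0.0, 0.999, 0.04, 0.001]
ft_force: [0.5, -0.4, 0.0]
width: 0.351
grasp_force: 0.0
```

>>> {"op": "play_rows", "data": {"increments": [{"xyz": [0,0.0003,0.0015],"roll": 0,"hand": -0.3},{"xyz": [0,0,0],"roll": 0,"hand": -0.5},{"xyz": [0,0,0],"roll": 0,"hand": -0.8},{"xyz": [0,0,0],"roll": 0,"hand": -1},{"xyz": [0,0,0],"roll": 0,"hand": -1},{"xyz": [0,0,0],"roll": 0,"hand": -1},{"xyz": [0,0,0],"roll": 0,"hand": -1},{"xyz": [0,0,0],"roll": 0,"hand": -1}], "force": 40}}

```text
clock: 12.05
ee_pos: [0.5926, 0.1912, 0.0164]
eef_rot: [0.0, 0.999, 0.04, 0.0]
ft_force: [-0.5, 0.3, 3.4]
width: 0.161
grasp_force: 40.0
```

>>> {"op": "play_rows", "data": {"increments": [{"xyz": [0,0,-0.005],"roll": 0,"hand": -1},{"xyz": [0,0,-0.015],"roll": 0,"hand": -1},{"xyz": [0,0,-0.03],"roll": 0,"hand": -1},{"xyz": [0,0,-0.04],"roll": 0,"hand": -1},{"xyz": [0,0,-0.04],"roll": 0,"hand": -1},{"xyz": [0,0,-0.04],"roll": 0,"hand": -1},{"xyz": [0,0,-0.035],"roll": 0,"hand": -1},{"xyz": [0,0,-0.015],"roll": 0,"hand": -1},{"xyz": [0,0,0],"roll": 0,"hand": -1},{"xyz": [0,0,0],"roll": 0,"hand": -1}]}}

```text
clock: 13.05
ee_pos: [0.5919, 0.1911, 0.236]
eef_rot: [0.0, 0.999, 0.04, -0.0]
ft_force: [-0.8, -0.2, -3.8]
width: 0.161
grasp_force: 40.0
```

```bash
python3 -c "
from h import *
go(.5535,-.1886,.232,-14.5)
im,d,W=cloud('scene');save(cv2.resize(im[200:480,250:530],(600,600)),'s3.png')
im,d,W=cloud('top');print('square',fit(W,(.5853,.2473),3.6,.066,.02,.024,.045))"
```

```text
t 13.05 pos [0.5919 0.1911 0.236 ] yaw 4.63 tilt [-0.  0.] w 0.161 gf 39.999276995658875 F [-0.8 -0.2 -3.8] j [-0.27  0.43 -0.19  1.55  0.09  1.16 -1.97]
roll needed 19.13 d_tool now [-0.0689  0.3753  0.0041]
d_tool after roll [0.0579 0.3772 0.004 ]
square (array([0.5459, 0.2478]), 'len 40.5 wid 22.9', 'rect ang 17.7', np.int64(53), 'zmed 0.0302')
```

View pics/s3.png

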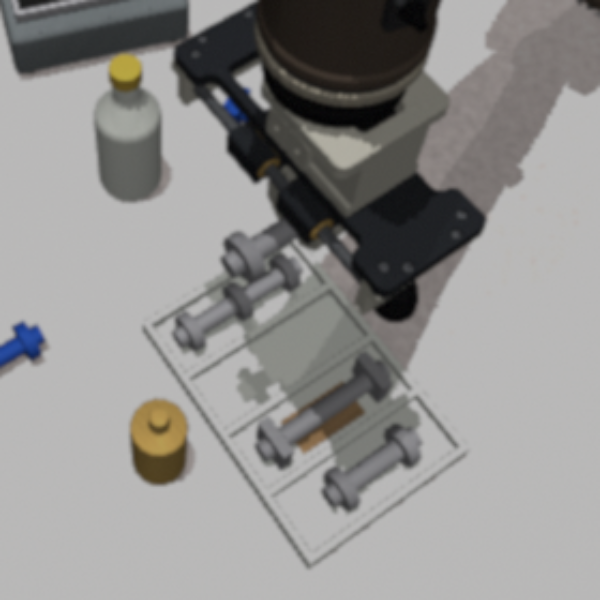

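The square arbor lies in its pocket on the slip, and the long arbor is held. Crossing to the trough.

>>> {"op": "play_rows", "data": {"increments": [{"xyz": [-0.004,0.015,0],"roll": 0,"hand": -1},{"xyz": [-0.006,0.03,0],"roll": 0,"hand": -1},{"xyz": [-0.008,0.045,0],"roll": 0,"hand": -1},{"xyz": [-0.008,0.045,0],"roll": 0,"hand": -1},{"xyz": [-0.008,0.045,0],"roll": 0,"hand": -1},{"xyz": [-0.008,0.045,0],"roll": 0,"hand": -1},{"xyz": [-0.008,0.045,0],"roll": 0,"hand": -1},{"xyz": [-0.008,0.045,0],"roll": 0,"hand": -1},{"xyz": [-0.0069,0.035,0],"roll": 0,"hand": -1},{"xyz": [-0.004,0.0253,0],"roll": 0,"hand": -1}]}}

```text
clock: 14.15
ee_pos: [0.5517, -0.1929, 0.2353]
eef_rot: [0.001, 0.999, 0.038, -0.001]
ft_force: [-0.1, 0.2, -3.8]
width: 0.162
grasp_force: 40.0
```

>>> {"op": "play_rows", "data": {"increments": [{"xyz": [0,0,0],"roll": 4,"hand": -1},{"xyz": [0,0,0],"roll": 6,"hand": -1},{"xyz": [0,0,0],"roll": 6,"hand": -1},{"xyz": [0,0,0],"roll": 3.1,"hand": -1},{"xyz": [0,0,0.02],"roll": 0,"hand": -1},{"xyz": [0,0,0.04],"roll": 0,"hand": -1},{"xyz": [0,0,0.04],"roll": 0,"hand": -1},{"xyz": [0,0,0.02],"roll": 0,"hand": -1},{"xyz": [0,0,0],"roll": 0,"hand": -1},{"xyz": [0,0,0],"roll": 0,"hand": -1}]}}

```text
clock: 15.15
ee_pos: [0.5534, -0.1891, 0.1162]
eef_rot: [0.0, 0.992, -0.126, -0.001]
ft_force: [0.2, 0.1, -3.4]
width: 0.158
grasp_force: 40.0
```

```bash
python3 -c "
from h import *
go(.554,-.1886,.075,-14.5)"
```

```text
t 15.15 pos [ 0.5534 -0.1891  0.1162] yaw -14.52 tilt [-0.001  0.   ] w 0.158 gf 39.99918758869171 F [ 0.2  0.1 -3.4] j [ 0.25  0.48 -0.02  1.8   0.01  0.86 -1.6 ]
roll needed -0.02 d_tool now [ 0.0005 -0.0006  0.0412]
d_tool after roll [ 0.0004 -0.0006  0.0412]
```

>>> {"op": "play_rows", "data": {"increments": [{"xyz": [0,0,0.015],"roll": 0,"hand": -1},{"xyz": [0,0,0.012],"roll": 0,"hand": -1},{"xyz": [0,0,0.007],"roll": 0,"hand": -1},{"xyz": [0,0,0.004],"roll": 0,"hand": -1},{"xyz": [0,0,0.002],"roll": 0,"hand": -1},{"xyz": [0,0,0.001],"roll": 0,"hand": -1},{"xyz": [0,0,0],"roll": 0,"hand": -1},{"xyz": [0,0,0],"roll": 0,"hand": -1}]}}

```text
clock: 15.95
ee_pos: [0.5542, -0.1885, 0.0756]
eef_rot: [0.0, 0.992, -0.126, 0.0]
ft_force: [0.3, -0.9, -3.1]
width: 0.159
grasp_force: 40.0
```

>>> {"op": "play_rows", "data": {"increments": [{"xyz": [0,0,0.0008],"roll": 0,"hand": -1},{"xyz": [0,0,0.0008],"roll": 0,"hand": -1},{"xyz": [0,0,0.0007],"roll": 0,"hand": -1},{"xyz": [0,0,0],"roll": 0,"hand": -1},{"xyz": [0,0,0],"roll": 0,"hand": -1}]}}

```text
clock: 16.45
ee_pos: [0.554, -0.1884, 0.0729]
eef_rot: [0.0, 0.992, -0.126, -0.0]
ft_force: [0.1, 0.6, -3.2]
width: 0.164
grasp_force: 40.0
```

>>> {"op": "play_rows", "data": {"increments": [{"xyz": [0,0,0.0004],"roll": 0,"hand": -1},{"xyz": [0,0,0.0003],"roll": 0,"hand": -1},{"xyz": [0,0,0],"roll": 0,"hand": -1},{"xyz": [0,0,0],"roll": 0,"hand": -0.7},{"xyz": [0,0,0],"roll": 0,"hand": -0.6},{"xyz": [0,0,0],"roll": 0,"hand": -0.4},{"xyz": [0,0,0],"roll": 0,"hand": -0.3},{"xyz": [0,0,0],"roll": 0,"hand": -0.3}]}}

```text
clock: 17.25
ee_pos: [0.5541, -0.1884, 0.0723]
eef_rot: [0.0, 0.992, -0.126, 0.0]
ft_force: [0.5, 0.2, -1.0]
width: 0.344
grasp_force: 0.0
```

>>> {"op": "play_rows", "data": {"increments": [{"xyz": [0,0,-0.005],"roll": 0,"hand": -0.3},{"xyz": [0,0,-0.015],"roll": 0,"hand": -0.3},{"xyz": [0,0,-0.03],"roll": 0,"hand": -0.3},{"xyz": [0,0,-0.03],"roll": 0,"hand": -0.3},{"xyz": [0,0,-0.02],"roll": 0,"hand": -0.3},{"xyz": [0,0.04,0],"roll": 0,"hand": -0.2},{"xyz": [0,0.04,0],"roll": 0,"hand": -0.1},{"xyz": [0,0.024,0],"roll": 0,"hand": -0.1},{"xyz": [0,0,0],"roll": -8,"hand": -0.1},{"xyz": [0,0,0],"roll": -8,"hand": -0.1}]}}

```text
clock: 18.25
ee_pos: [0.5275, -0.2904, 0.1726]
eef_rot: [0.0, 1.0, 0.015, 0.0]
ft_force: [-0.1, 0.5, -0.6]
width: 0.453
grasp_force: 0.0
```

>>> {"op": "play_rows", "data": {"increments": [{"xyz": [0,0,0],"roll": -8,"hand": -0.1},{"xyz": [0,0,0],"roll": -8,"hand": -0.1},{"xyz": [0,0,0],"roll": -8,"hand": -0.1},{"xyz": [0,0,0],"roll": -8,"hand": -0.1},{"xyz": [0,0,0],"roll": -8,"hand": -0.1},{"xyz": [0,0,0],"roll": -8,"hand": -0.1},{"xyz": [0,0,0],"roll": -8,"hand": -0.1},{"xyz": [0,0,0],"roll": -8,"hand": -0.1},{"xyz": [0,0,0],"roll": -5,"hand": -0.1},{"xyz": [0,0,0],"roll": 0,"hand": -0.1}]}}

```text
clock: 19.25
ee_pos: [0.5279, -0.2894, 0.1725]
eef_rot: [0.0, 0.816, 0.578, 0.0]
ft_force: [-0.3, -0.1, 0.0]
width: 0.451
grasp_force: 0.0
```

```bash
python3 -c "
from h import *
im,d,W=cloud('scene')
print('long',fit(W,(.554,-.187),-14.5,.066,.02,.08,.12))
print('long2',fit(W,(.554,-.187),-14.5,.066,.02,.09,.12))
go(.5280,-.2906,.082,70.5)
save(cv2.resize(im[100:260,200:400],(800,600)),'s4.png')"
```

```text
long (array([ 0.5539, -0.1832]), 'len 118.9 wid 27.6', 'rect ang 0.0', np.int64(437), 'zmed 0.0843')
long2 (array([ 0.5538, -0.1846]), 'len 103.4 wid 19.8', 'rect ang 89.1', np.int64(64), 'zmed 0.0927')
t 19.30 pos [ 0.5279 -0.2893  0.1724] yaw 70.39 tilt [-0.  0.] w 0.446 gf 0.0 F [-0.2 -0.1 -1.2] j [ 0.65  0.47 -0.34  1.68  0.18  1.02 -0.09]
roll needed -0.11 d_tool now [-0.0012  0.0006  0.0904]
d_tool after roll [-0.0012  0.0006  0.0904]
```

View pics/s4.png

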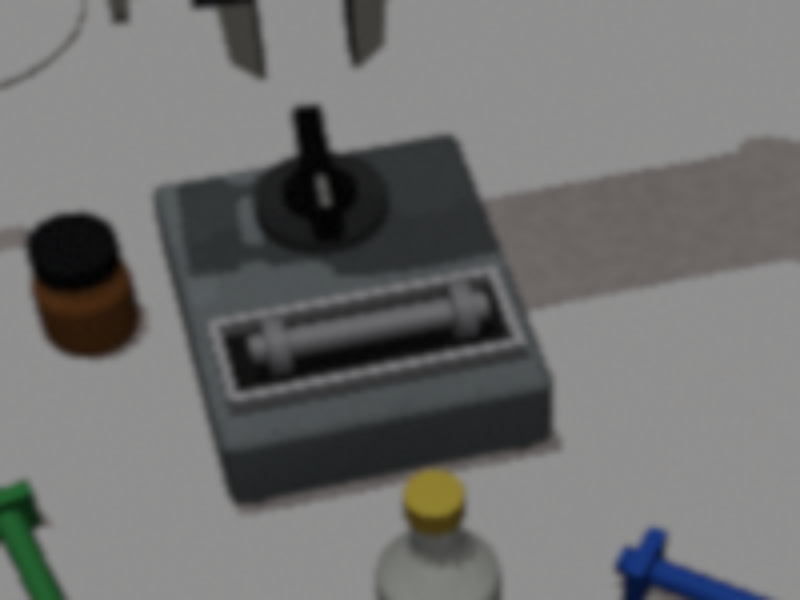

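The long arbor lies in the trough, and the bar's white mark points toward the trough, still near off. Lowering onto the bar.

>>> {"op": "play_rows", "data": {"increments": [{"xyz": [-0.0012,0.0006,0.02],"roll": -0.1,"hand": -0.1},{"xyz": [0,0,0.03],"roll": 0,"hand": -0.1},{"xyz": [0,0,0.02],"roll": 0,"hand": -0.1},{"xyz": [0,0,0.012],"roll": 0,"hand": -0.1},{"xyz": [0,0,0.008],"roll": 0,"hand": -0.1},{"xyz": [0,0,0],"roll": 0,"hand": -0.1},{"xyz": [0,0,0],"roll": 0,"hand": -0.1}]}}

```text
clock: 20.0
ee_pos: [0.5288, -0.2906, 0.083]
eef_rot: [0.001, 0.816, 0.578, 0.0]
ft_force: [0.4, 0.2, 0.6]
width: 0.446
grasp_force: 0.0
```

>>> {"op": "play_rows", "data": {"increments": [{"xyz": [0,0,0],"roll": 0,"hand": -0.6},{"xyz": [0,0,0],"roll": 0,"hand": -1},{"xyz": [0,0,0],"roll": 0,"hand": -1},{"xyz": [0,0,0],"roll": 0,"hand": -1},{"xyz": [0,0,0],"roll": 0,"hand": -1},{"xyz": [0,0,0],"roll": 0,"hand": -1},{"xyz": [0,0,0],"roll": 0,"hand": -1}], "force": 40}}

```text
clock: 20.7
ee_pos: [0.5282, -0.2905, 0.0826]
eef_rot: [0.0, 0.816, 0.578, 0.0]
ft_force: [-2.1, 0.2, 4.9]
width: 0.169
grasp_force: 40.0
```

>>> {"op": "play_rows", "data": {"increments": [{"xyz": [0,0,0],"roll": 4,"hand": -1},{"xyz": [0,0,0],"roll": 6,"hand": -1},{"xyz": [0,0,0],"roll": 6,"hand": -1},{"xyz": [0,0,0],"roll": 6,"hand": -1},{"xyz": [0,0,0],"roll": 6,"hand": -1},{"xyz": [0,0,0],"roll": 6,"hand": -1},{"xyz": [0,0,0],"roll": 6,"hand": -1},{"xyz": [0,0,0],"roll": 6,"hand": -1},{"xyz": [0,0,0],"roll": 6,"hand": -1},{"xyz": [0,0,0],"roll": 6,"hand": -1}]}}

```text
clock: 21.7
ee_pos: [0.5298, -0.2923, 0.0826]
eef_rot: [0.002, 0.994, 0.108, 0.002]
ft_force: [5.5, -6.3, -4.0]
width: 0.171
grasp_force: 40.0
```

>>> {"op": "play_rows", "data": {"increments": [{"xyz": [0,0,0],"roll": 4,"hand": -1},{"xyz": [0,0,0],"roll": 3,"hand": -1},{"xyz": [0,0,0],"roll": 2,"hand": -1},{"xyz": [0,0,0],"roll": 2,"hand": -1},{"xyz": [0,0,0],"roll": 0,"hand": -1}]}}

```text
clock: 22.2
ee_pos: [0.5298, -0.2929, 0.0826]
eef_rot: [0.002, 1.0, 0.013, 0.002]
ft_force: [5.2, -7.3, -2.5]
width: 0.17
grasp_force: 40.0
```

```bash
python3 -c "
from h import *
go(.5280,-.2906,.082,1)
print(robot.sense()['torque'])"
```

```text
t 22.20 pos [ 0.5298 -0.2929  0.0826] yaw 1.51 tilt [0.004 0.004] w 0.170 gf 39.99927341938019 F [ 5.2 -7.3 -2.5] j [ 0.41  0.55  0.    1.78  0.    0.81 -1.13]
roll needed 0.51 d_tool now [-0.0018 -0.0023  0.0006]
d_tool after roll [-0.0018 -0.0023  0.0006]
[-1.4766064  -0.99189661  0.03792147]
```

>>> {"op": "play_rows", "data": {"increments": [{"xyz": [0,0,0],"roll": 1.5,"hand": -1},{"xyz": [0,0,0],"roll": 1.5,"hand": -1},{"xyz": [0,0,0],"roll": 1.5,"hand": -1},{"xyz": [0,0,0],"roll": 0,"hand": -1}]}}

```text
clock: 22.6
ee_pos: [0.53, -0.2928, 0.0827]
eef_rot: [0.002, 1.0, -0.025, 0.002]
ft_force: [4.5, -7.7, -3.8]
width: 0.173
grasp_force: 41.4
```

```bash
python3 -c "
from h import *
go(.5280,-.2906,.082,1)
print(robot.sense()['torque'])"
```

```text
t 22.60 pos [ 0.53   -0.2928  0.0827] yaw -2.86 tilt [0.004 0.004] w 0.173 gf 41.43114745616913 F [ 4.5 -7.7 -3.8] j [ 0.4   0.55  0.02  1.78 -0.01  0.8  -1.19]
roll needed -3.86 d_tool now [-0.0021 -0.0021  0.0006]
d_tool after roll [-0.0019 -0.0023  0.0007]
[-1.61225807 -1.07758262  0.9459685 ]
```

The torque jumped from 0.04 to 0.95 N m, so the bar is against the on stop. Releasing and lifting away.

>>> {"op": "play_rows", "data": {"increments": [{"xyz": [0,0,0],"roll": 0,"hand": -0.7},{"xyz": [0,0,0],"roll": 0,"hand": -0.3},{"xyz": [0,0,0],"roll": 0,"hand": -0.1},{"xyz": [0,0,0],"roll": 0,"hand": -0.1},{"xyz": [0,0,0],"roll": 0,"hand": -0.1},{"xyz": [0,0,-0.01],"roll": 0,"hand": -0.1},{"xyz": [0,0,-0.03],"roll": 0,"hand": -0.1},{"xyz": [0,0,-0.04],"roll": 0,"hand": -0.1},{"xyz": [0,0,-0.04],"roll": 0,"hand": -0.1},{"xyz": [0,0,-0.03],"roll": 0,"hand": -0.1}]}}

```text
clock: 23.6
ee_pos: [0.5286, -0.2906, 0.2358]
eef_rot: [0.001, 1.0, -0.025, 0.001]
ft_force: [0.2, 0.3, -0.4]
width: 0.452
grasp_force: 0.0
```

>>> {"op": "play_rows", "data": {"increments": [{"xyz": [-0.03,0.03,0],"roll": 0,"hand": -0.1},{"xyz": [-0.03,0.04,0],"roll": 0,"hand": -0.1},{"xyz": [-0.03,0.04,0],"roll": 0,"hand": -0.1},{"xyz": [-0.03,0.04,0],"roll": 0,"hand": -0.1},{"xyz": [-0.02,0.04,0],"roll": 0,"hand": -0.1},{"xyz": [0,0.04,0],"roll": 0,"hand": -0.1},{"xyz": [0,0.03,0],"roll": 0,"hand": -0.1},{"xyz": [0,0,0],"roll": 0,"hand": -0.1},{"xyz": [0,0,0],"roll": 0,"hand": -0.1}]}}

```text
clock: 24.5
ee_pos: [0.3751, -0.543, 0.2324]
eef_rot: [-0.0, 1.0, -0.026, 0.0]
ft_force: [-1.0, 0.4, 0.5]
width: 0.448
grasp_force: 0.0
```

```bash
python3 -c "
from h import *
im,d,W=cloud('top');save(im[100:340,140:540].repeat(2,0).repeat(2,1),'end.png')
for n,a in dict(square=((.5853,.2473),3.6,.066,.02,.024,.045),long=((.554,-.188),-14.5,.066,.02,.08,.12),switch=((.528,-.2912),0,.06,.025,.094,.12)).items(): print(n,fit(W,*a))
def ang(W):
    k=(W[...,2]>.094)&(np.hypot(W[...,0]-.528,W[...,1]+.291)<.055); r=cv2.minAreaRect(W[k][:,:2].astype(np.float32)*1000); print(r)
ang(W)
W=cloud('scene')[2];ang(W)"
```

```text
square (array([0.5848, 0.2463]), 'len 117.4 wid 32.0', 'rect ang 0.1', np.int64(427), 'zmed 0.0298')
long (array([ 0.5535, -0.1878]), 'len 117.8 wid 29.8', 'rect ang 0.0', np.int64(463), 'zmed 0.0853')
switch (array([ 0.5277, -0.2925]), 'len 80.5 wid 16.6', 'rect ang 89.9', np.int64(337), 'zmed 0.1011')
((527.705322265625, -292.55877685546875), (16.978071212768555, 80.65997314453125), 89.86841583251953)
((527.763427734375, -288.8631286621094), (84.02723693847656, 19.826274871826172), 0.20051778852939606)
```

View pics/end.png

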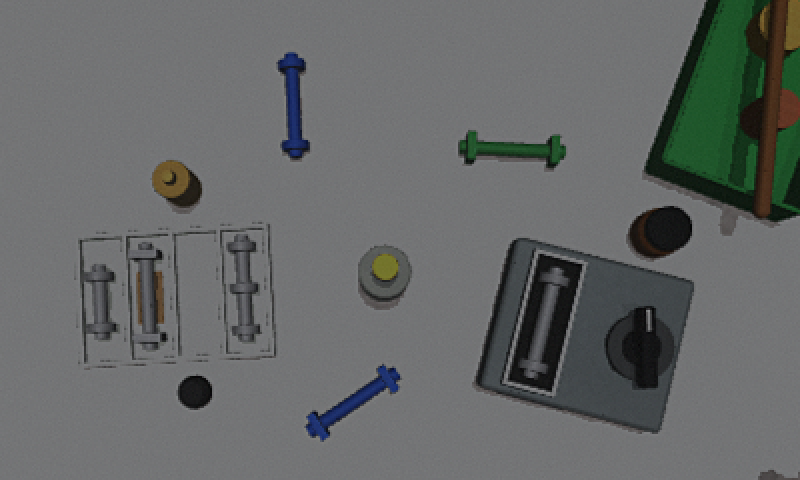

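The final view shows the square arbor on the slip at (149,295), the long arbor in the trough at (543,320) and the switch at its on stop at (646,347). Everything else is unmoved.

```bash
python3 -c "
from bench import robot
print(robot.close_job())"
```

```text
the job is handed in; nothing more can be done
None
```

The job is handed in: the square arbor is back in the slip pocket, the long arbor lies in the trough, and the switch was then turned clockwise to its on stop; nothing else was disturbed, and it took about 25 s of the 72 s.

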